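Get the mould core out from behind the bottles and close the hollow-soap mould

TASK

Move the round bottle and the square tin off the stock board to stand upright, side by side, in the steel tray; then take out the small mould core from behind them, stand it on the middle of the mould base, and close the mould shell down over it, centred, with its lugs over the two ears of the base. Then put the bottle and the tin back, upright in the middle of their own mats: the bottle on the round mat, the tin on the square one. Finish with everything let go.

Things in the scene. Friction and masses are not known exactly. Their poses are not given: they have to be found in the camera images.
- bottle_mid (a point): Centre (half-way up) of the round bottle: white plastic, 135 mm tall; body 62 mm across up to 78 mm, sloping shoulder up to 95 mm, then a white round cap 28 mm across and 40 mm tall, by which it is taken from above. About 0.25 kg. z up. It starts on its round mat, 84 mm from the tin; which of them is left or right varies.
- tin_mid (a point): Centre (half-way up) of the square tin: grey metal, 135 mm tall; body 60 x 60 mm with a flat top at 95 mm, then a black round cap 28 mm across and 40 mm tall in its middle, by which it is taken from above. About 0.3 kg. z up, x and y square to its sides. It starts on its square mat. How it is turned at the end does not matter.
- core_mid (a point): Centre (half-way up) of the mould core: a plain round metal plug, 44 mm across, 46 mm tall, straight-sided to 40 mm, taken by its sides, 0.09 kg. z up. It starts on the stock board (top 12 mm above the table), about 61 mm beyond the line from bottle to tin; two 34 mm high jars stand 70 mm or more from it to its left and right, and a 34 mm high rail 60 mm or more beyond it.
- shell_mid (a point): Centre (half-way up) of the mould shell: round metal cover, open below, 96 mm tall in all: cup 73 mm across, 66 mm inside, 60 mm tall, 56 mm deep; on it a flat upright grip, 52 mm along x, 12 mm thick along y, from 60 to 96 mm above the rim, taken from above. Lugs 8 mm high at the rim at +x and -x reach 49 mm out. 0.16 kg. z up. Starts on the table, rim down, on the robot's side of the base.
- round_mat: The bottle's mat: round cork, 76 mm across, 4 mm thick, fixed on the stock board. Origin: middle of its underside, 12 mm above the table; its top is 4 mm above that. z up; x away from the robot, across the line of the two mats.
- square_mat: The tin's mat: square cork, 70 x 70 mm, 4 mm thick, fixed on the stock board, its middle 84 mm beside that of the round mat. Origin: middle of its underside, 12 mm above the table; its top is 4 mm above that. z up; x away from the robot, across the line of the two mats.
- tray: The side area: a shallow steel tray, 230 mm along x, 140 mm along y, rim 14 mm high, walls 4 mm, inner floor 4 mm above the table; fixed left or right of the stock board. Origin: middle of its underside, on the table. Empty at the start; bottle and tin fit in it in a row along x, about 100 mm apart, each 25 mm or more (centre) from the tray's outside along x and y.
- mould_base: The mould base: flat metal disc 92 mm across, 12 mm thick, with two ears 18 mm wide at +x and -x, level with its top, out to 66 mm from the middle; fixed on the table, on the other side of the board from the tray. Origin: middle of its underside. Core and shell stand on its flat top, the shell's lugs over the ears, either way round. z up.
Mind the look-alikes: they are no part of the job. Leave any blue, purple or red look-alike of the part that bears tin_mid alone.

How it is judged:
By the outcome, as a careful person would: the job done as asked, in the order asked, and still so for the second after the job is handed in, with the robot touching nothing.
It also fails if it takes over 134 s, if anything falls off the work surface, if the arm or the gripper's body presses on something with over 40 N, if the wrist force passes 120 N, or if a joint passes its speed limit or range.

ROBOT

A 6-joint arm with a two-finger parallel gripper is mounted at the origin on the work surface. World frame = base frame: x ahead of the robot, y to its left, z up, the work surface at z = 0. Lengths are in m, angles in rad, forces in N, time in s.
With the tool pointing down it reaches from about 0.35 to 0.85 m from the base axis. Payload 8.1 kg.
Tool frame: the origin (TCP) lies between the finger pads; the fingertips stand bot.tip_reach ahead of it and the grasp point (between the pads) lies 2 mm behind it (bot.tip_reach is the distance from the TCP to the fingertips, in m); z points along the fingers, y is the direction in which the jaws open and shut (so a half turn about z gives the same grasp; the last joint's range is limited). The gripper opens to 93 mm and grips with 3 to 60 N. Pads are 15 mm wide; open, the fingers measure 128 mm over their backs; the gripper's body (75 mm by 188 mm) begins 65 mm behind the grasp point.
Start: joints at [-1.238, 0.13, 1.488, -0, 1.523, -0.085], TCP at [0.243, -0.548, 0.236] pointing down, gripper open.
Joint ranges: [-2.96, 2.96], [-0.89, 2.26], [0.02, 2.5], [-1.34, 4.48], [0, 2.73], [-2.66, 2.66]. Speed limits (rad/s): [2.39, 2.39, 2.79, 3.14, 3.14, 3.14].

INTERFACE

Orientations are given as a unit quaternion [w, x, y, z].
In Python, from cell import monitor, optics, order, bot gives the robot as it stands. The module is installed in compiled form; this text tells all that it offers.
- The arm moves only by the tool drive_tool, never from a script. Its argument "rows" is text: rows parted by semicolons, each of 7 numbers parted by spaces: the shift along the tool's x, y, z in cm, then the turn, a rotation vector about the tool's x, y, z in rad, then the closure, from 0 (fully open) to 1 (shut). A call has 1 to 10 rows; each row shifts and turns the commanded pose from where the row before left it, along the tool's axes as they then stand; what a row does not reach is not made up. A row lasts 1/12 s, in which the tool goes at most 41.7 mm and 7.16 degrees, less where a joint would pass 70% of its speed; a pose out of reach is approached as far as the arm can. A call with a gripper value outside its range is refused whole. The fingers move at their own pace and stop on an object; "newtons" is the grip in N (left out, the last holds). Time passes only in rows, so rows that do not move let the fingers close. It gives the time, the measured TCP pose, the force and the opening at its end, in the units of the state.
- monitor.get_state(): the state, without advancing time (a new reading comes with each control period).
- optics.grab_frame(name): name is "scene" or "side" or "wrist"; returns the picture (400x640x3 uint8, blue, green, red); there is no depth.
- optics.camera_params(name): a dict with "fx", "fy", "cx", "cy" (pixels), "cam_to_world" (4x4, takes a point from camera to world coordinates). Camera axes: x right, y down, z forward; pixel columns grow to the right and rows downward; lengths in m; the calibration is good to about 2 mm. A picture is of the moment at which its call begins: read the wrist's pose just before it. camera_params takes no time and is no camera call; for the wrist camera it gives the pose at the moment of the call.
- order.close_job(): hands the job in, once; it reports no verdict.
The state is a dict: "time": time; "qpos": joint angles; "dq": joint speeds; "joint_efforts": joint torques, N m; "ee_pos": TCP position; "tcp_rot": TCP orientation; "force": force on the tool from outside, world axes, zero at the start; "moment": the same for the moment, N m; "grip_width": opening from 0.0 (shut) to 1.0 (fully open).
Only numpy, scipy, OpenCV 4.12 (cv2) and the standard library are available. Lean on these libraries where they do the work, as an engineer would, in place of code of your own. Each camera call takes 0.05 s, during which the arm holds its last target. There are 200 camera calls.

## Working session

There is one attempt and no reset: what is moved stays moved. The work goes in short steps, Python scripts to look and compute and a tool call to move; the robot and the scene stay as the last step left them, time stands still between calls to the robot, and variables do not carry over. Pictures are saved under pics/ and viewed, about 12 in all and at most 16, crops included, and the job is handed in when it is done.

Besides the shell and the picture viewer there is one more tool, called as name(argument=value, ...) on one line, values as JSON. drive_tool: Moves the arm, as the interface text tells. Its arguments: {"type":"object","properties":{"rows":{"type":"string"},"newtons":{"type":"number"}},"required":["rows"]}

```bash
mkdir -p pics; cat > h.py <<'E'
import numpy as np, cv2
from cell import monitor, optics, order, bot
def snap(cam,fn):
    p=optics.camera_params(cam); im=np.array(optics.grab_frame(cam)); cv2.imwrite('pics/'+fn,im); return im,p
def ray(p,u,v,z):
    T=np.array(p['cam_to_world']); d=T[:3,:3]@np.array([(u-p['cx'])/p['fx'],(v-p['cy'])/p['fy'],1]); o=T[:3,3]
    return (o+d*(z-o[2])/d[2])
def proj(p,X):
    T=np.array(p['cam_to_world']); c=T[:3,:3].T@(np.array(X)-T[:3,3]); return np.array([p['fx']*c[0]/c[2]+p['cx'],p['fy']*c[1]/c[2]+p['cy']])
E
python3 - <<'E'
from h import *
import pickle
P={}
for c in ['scene','side','wrist']:
    im,p=snap(c,c+'0.png'); P[c]=p; print(c,np.round(np.array(p['cam_to_world']),3).tolist(),p['fx'],p['cx'],p['cy'])
pickle.dump(P,open('P0.pkl','wb'))
print(bot.tip_reach, monitor.get_state())
E
```

```text
scene [[0.558, 0.591, -0.582, 1.027], [0.83, -0.404, 0.385, -0.368], [-0.008, -0.698, -0.716, 0.789], [0.0, 0.0, 0.0, 1.0]] 439.11518587672555 311.24740832268026 202.70101043344474
side [[0.762, -0.337, 0.554, 0.033], [-0.648, -0.367, 0.668, -0.537], [-0.022, -0.867, -0.498, 0.478], [0.0, 0.0, 0.0, 1.0]] 372.93673518822925 330.65222484463607 192.7316102396608
wrist [[0.406, -0.877, -0.257, 0.315], [-0.914, -0.39, -0.112, -0.516], [-0.002, 0.28, -0.96, 0.385], [0.0, 0.0, 0.0, 1.0]] 351.58590614543596 315.64791190116125 203.7573094715158
0.017 {'time': 0.15, 'qpos': array([-1.23842379e+00,  1.30992697e-01,  1.48902422e+00, -3.10371337e-05,
        1.52301658e+00, -8.54049660e-02]), 'dq': array([-4.08916908e-06, -2.51660330e-03, -3.54463802e-03,  5.17148740e-04,
       -1.86960627e-03,  1.26917973e-03]), 'joint_efforts': array([ 9.21692736e-04, -5.60471284e+01, -4.92338705e+01,  7.68313743e-02,
        3.04764602e-02, -8.56424163e-05]), 'ee_pos': array([ 0.24330798, -0.547994  ,  0.23482811]), 'tcp_rot': array([-7.13027255e-04,  9.78261551e-01,  2.07373619e-01, -1.04116824e-04]), 'force': array([ 0.11953437, -0.21914662, -0.20052843]), 'moment': array([0.03155564, 0.04482273, 0.0372428 ]), 'grip_width': 1.0028833717270063}
```

View pics/scene0.png

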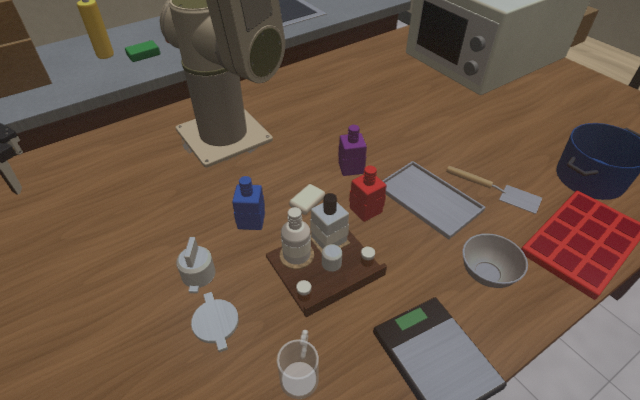

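View pics/side0.png

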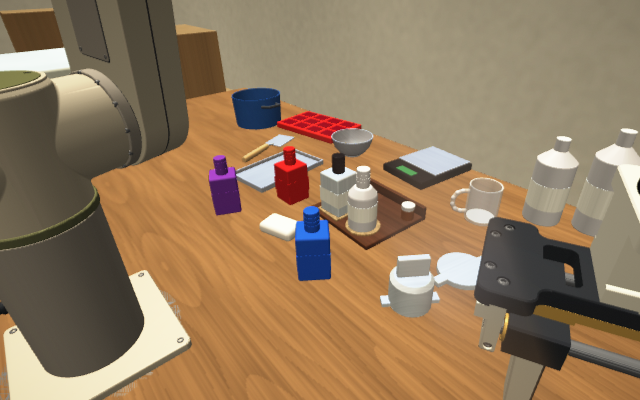

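Scene view: tin (grey, black cap) at (330,225), bottle (white) at (296,240), core at (332,258), shell at (196,265), base at (215,320) and tray at (432,197). Things that could be taken for the tin: blue (249,208), red (368,195) and purple (352,155). I choose the grey one with the black cap on the board, and check it in a close crop.

```bash
python3 - <<'E'
import cv2
im=cv2.imread('pics/scene0.png')
c=cv2.resize(im[160:360,170:490],None,fx=2.5,fy=2.5,interpolation=cv2.INTER_CUBIC); cv2.imwrite('pics/c1.png',c)
E
```

```text
(no output)
```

View pics/c1.png

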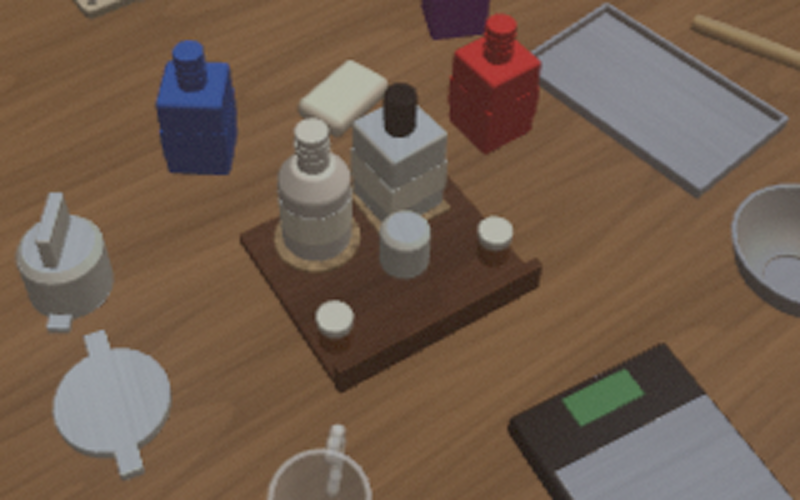

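The crop confirms the plain grey tin with the black cap at crop (400,94) and the bottle cap at (312,128). The core top is at (405,229), base ears at (97,335) and (128,472), shell grip around (50,230) with its lug at (60,322), and tray corners at (607,8), (785,118), (700,190), (533,50).

```bash
python3 - <<'E'
from h import *
import pickle
P=pickle.load(open('P0.pkl','rb'));p=P['scene']
R=lambda x,y,z:ray(p,170+x/2.5-.3,160+y/2.5-.3,z)
pts=dict(bottle=(312,128,.151),tin=(400,94,.151),core=(405,229,.058),j1=(495,230,.046),j2=(335,317,.046),earA=(97,335,.012),earB=(128,472,.012),baseC=(112,402,.012),shelltop=(62,245,.06),lug=(60,322,.008),gripA=(57,196,.096),gripB=(44,238,.096),
t1=(607,8,.014),t2=(785,118,.014),t3=(700,190,.014),t4=(533,50,.014),bl=(243,240,.012),bf=(340,377,.012),matr=(318,240,.016),blue=(188,52,.135),red=(500,22,.135))
for k,v in pts.items():
    X=R(*v); s=proj(P['side'],X); print(k,np.round(X,4),'r',round(float(np.hypot(*X[:2])),3),'side',np.round(s))
E
```

```text
bottle [ 0.5083 -0.0653  0.151 ] r 0.512 side [363. 168.]
tin [0.5168 0.0149 0.151 ] r 0.517 side [339. 154.]
core [ 0.5749 -0.0191  0.058 ] r 0.575 side [368. 189.]
j1 [0.6115 0.0493 0.046 ] r 0.613 side [359. 178.]
j2 [ 0.6078 -0.1111  0.046 ] r 0.618 side [409. 204.]
earA [ 0.4928 -0.2711  0.012 ] r 0.562 side [436. 278.]
earB [ 0.6156 -0.3022  0.012 ] r 0.686 side [489. 257.]
baseC [ 0.5558 -0.2872  0.012 ] r 0.626 side [464. 267.]
shelltop [ 0.4296 -0.2645  0.06  ] r 0.505 side [413. 272.]
lug [ 0.461  -0.2909  0.008 ] r 0.545 side [435. 294.]
gripA [ 0.4101 -0.2528  0.096 ] r 0.482 side [401. 256.]
gripB [ 0.4446 -0.2786  0.096 ] r 0.525 side [428. 254.]
t1 [0.4266 0.3576 0.014 ] r 0.557 side [235. 172.]
t2 [0.6454 0.3867 0.014 ] r 0.752 side [292. 148.]
t3 [0.6632 0.2513 0.014 ] r 0.709 side [324. 159.]
t4 [0.4326 0.2485 0.014 ] r 0.499 side [256. 185.]
bl [ 0.4756 -0.1227  0.012 ] r 0.491 side [370. 244.]
bf [ 0.6379 -0.127   0.012 ] r 0.65 side [422. 215.]
matr [ 0.5157 -0.0694  0.016 ] r 0.52 side [365. 223.]
blue [ 0.3567 -0.0985  0.135 ] r 0.37 side [313. 209.]
red [0.4803 0.1519 0.135 ] r 0.504 side [289. 148.]
```

drive_tool(rows="0 0 -1.4 0 0 0.1045 0.35; 0 0 -1.4 0 0 0.1045 0.35; 0 0 -1.4 0 0 0.1045 0.35; 0 0 -1.4 0 0 0.1045 0.35; 1.9 -3.4 0 0 0 0 0.35; 1.9 -3.4 0 0 0 0 0.35; 1.9 -3.4 0 0 0 0 0.35; 1.9 -3.4 0 0 0 0 0.35; 1.9 -3.4 0 0 0 0 0.35; 1.9 -3.4 0 0 0 0 0.35", newtons=20)

```text
time: 0.98
ee_pos: [0.3579, -0.3426, 0.2914]
tcp_rot: [-0.0, 1.0, -0.0, -0.0]
force: [1.1, -0.1, 0.1]
grip_width: 0.652
```

drive_tool(rows="1.9 -3.5 0 0 0 0 0.35; 1.9 -3.5 0 0 0 0 0.35; 1.9 -3.5 0 0 0 0 0.35; 1.9 -3.5 0 0 0 0 0.35; 1.9 -3.5 0 0 0 0 0.35; 1.9 -3.5 0 0 0 0 0.35; 1.9 -3.5 0 0 0 0 0.35; 1.9 -3.5 0 0 0 0 0.35; 0 0 0 0 0 0 0.35; 0 0 0 0 0 0 0.35")

```text
time: 1.82
ee_pos: [0.5099, -0.0624, 0.2911]
tcp_rot: [-0.0, 1.0, 0.002, -0.001]
force: [-0.6, 0.2, -0.9]
grip_width: 0.651
```

```bash
python3 - <<'E'
from h import *
import pickle
im,p=snap('wrist','w1.png'); pickle.dump(p,open('Pw1.pkl','wb'))
s=monitor.get_state(); print(s['time'],s['ee_pos'],s['tcp_rot'],s['qpos'])
for n,X in dict(b=(.508,-.065,.151),t=(.517,.015,.151),c=(.575,-.019,.058)).items(): print(n,proj(p,X))
E
```

```text
1.8667 [ 0.50946354 -0.06381035  0.29118109] [ 1.26446468e-04  9.99999316e-01  1.02864502e-03 -5.41673113e-04] [-2.24141387e-01 -1.21088429e-01  1.64007651e+00 -4.89071652e-04
  1.62360410e+00  1.34457208e+00]
b [319.34290001 198.16868697]
t [225.11245061 187.49562048]
c [275.4438618  113.30925692]
```

View pics/w1.png

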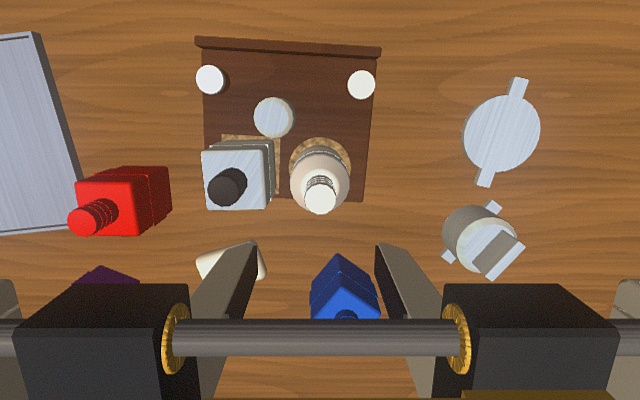

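The wrist view confirms the layout: bottle cap at (320,196), tin cap at (225,187), core at (273,117), base ears at (519,80)/(482,184), shell grip around (496,254) and tray edge from (36,33) to (82,230). The predictions agree within about 4 px.

```bash
python3 - <<'E'
from h import *
import pickle
p=pickle.load(open('Pw1.pkl','rb'))
im=cv2.imread('pics/w1.png')
for n,x in dict(b=(320,196,.151),t=(225,188,.151),c=(273,117,.058),earA=(519,80,.012),earB=(483,184,.012),base=(502,133,.012),lugA=(494,206,.008),lugB=(449,256,.008),shelltop=(480,238,.06),tr1=(36,33,.014),tr2=(82,230,.014),bd1=(363,202,.012),bd2=(378,50,.05),j1=(209,79,.046),j2=(361,84,.046)).items(): print(n,np.round(ray(p,*x),4))
c=cv2.resize(im[100:300,180:560],None,fx=2.1,fy=2.1,interpolation=cv2.INTER_CUBIC); cv2.imwrite('pics/c2.png',c)
E
```

```text
b [ 0.5099 -0.0655  0.151 ]
t [0.5166 0.0151 0.151 ]
c [ 0.5712 -0.0163  0.058 ]
earA [ 0.6119 -0.2955  0.012 ]
earB [ 0.489  -0.2711  0.012 ]
base [ 0.5518 -0.2851  0.012 ]
lugA [ 0.4591 -0.2912  0.008 ]
lugB [ 0.3889 -0.2411  0.008 ]
shelltop [ 0.4358 -0.2531  0.06  ]
tr1 [0.6585 0.249  0.014 ]
tr2 [0.4259 0.2405 0.014 ]
bd1 [ 0.4648 -0.122   0.012 ]
bd2 [ 0.6382 -0.1252  0.05  ]
j1 [0.6095 0.0518 0.046 ]
j2 [ 0.6052 -0.1096  0.046 ]
```

View pics/c2.png

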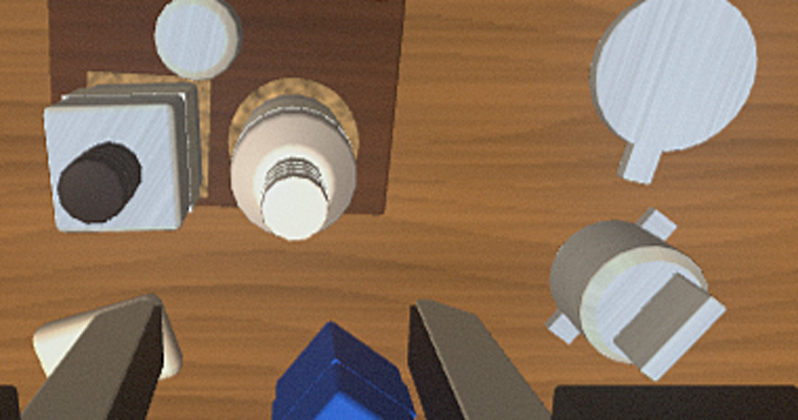

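drive_tool(rows="-0.1 0.1 3.5 0 0 0 0.35; 0 0 3.5 0 0 0 0.35; 0 0 3.5 0 0 0 0.35; 0 0 3 0 0 0 0.35; 0 0 2.2 0 0 0 0.35; 0 0 0 0 0 0 0.35; 0 0 0 0 0 0 0.9; 0 0 0 0 0 0 0.9; 0 0 0 0 0 0 0.9; 0 0 0 0 0 0 0.9", newtons=25)

```text
time: 2.7
ee_pos: [0.51, -0.0661, 0.137]
tcp_rot: [0.0, 1.0, -0.0, 0.002]
force: [-0.7, 0.0, 1.4]
grip_width: 0.411
```

drive_tool(rows="0 0 0 0 0 0 0.9; 0 0 0 0 0 0 0.9; 0 0 -1 0 0 0 0.9; 0 0 -2 0 0 0 0.9; 0 0 0 0 0 0 0.9")

```text
time: 3.12
ee_pos: [0.5103, -0.0657, 0.1685]
tcp_rot: [0.0, 1.0, 0.0, 0.002]
force: [0.9, -0.2, -2.2]
grip_width: 0.298
```

```bash
python3 - <<'E'
from h import *
import pickle
p=pickle.load(open('Pw1.pkl','rb'))
A=ray(p,521.9,244.8,.096);B=ray(p,489.5,279,.096);print(A,B,(A+B)/2,np.degrees(np.arctan2(*(A-B)[1::-1])),np.hypot(*(A-B)[:2]))
s=monitor.get_state(); print(s['time'],s['ee_pos'],s['force'],s['grip_width']*93)
E
```

```text
[ 0.44266341 -0.28035627  0.096     ] [ 0.40226918 -0.25187656  0.096     ] [ 0.4224663  -0.26611641  0.096     ] -35.18552137203808 0.04942456880525506
3.1167 [ 0.51031664 -0.06570057  0.16849787] [ 0.93948984 -0.2353919  -2.19076331] 27.70619889886502
```

drive_tool(rows="0 0 -3 0 0 0 0.9; 0 0 -4 0 0 0 0.9; 0 0 -4 0 0 0 0.9; 0 -2 -1.5 0 0 0 0.9; 0 -3.5 0 0 0 0 0.9; -0.3 -3.8 0 0 0 0 0.9; -0.3 -3.8 0 0 0 0 0.9; -0.3 -3.8 0 0 0 0 0.9; -0.3 -3.8 0 0 0 0 0.9; -0.3 -3.8 0 0 0 0 0.9")

```text
time: 3.95
ee_pos: [0.493, 0.1814, 0.2893]
tcp_rot: [-0.0, 1.0, -0.0, -0.0]
force: [1.1, 0.9, -2.9]
grip_width: 0.296
```

drive_tool(rows="-0.3 -3.8 0 0 0 0 0.9; -0.2 -3.8 0 0 0 0 0.9; 0 -3.6 0 0 0 0 0.9; 0 -2 0 0 0 0 0.9; 0 0 0 0 0 0 0.9; 0 0 0 0 0 0 0.9; 0 0 0 0 0 0 0.9")

```text
time: 4.53
ee_pos: [0.4885, 0.311, 0.2891]
tcp_rot: [0.0, 1.0, -0.0, -0.0]
force: [-0.3, 0.1, -2.9]
grip_width: 0.296
```

```bash
python3 - <<'E'
from h import *
import pickle
im,p=snap('wrist','w2.png'); pickle.dump(p,open('Pw2.pkl','wb'))
s=monitor.get_state(); print(s['time'],s['ee_pos'],s['tcp_rot'],s['qpos'],s['force'])
E
```

```text
4.5833 [0.48875411 0.31061716 0.28932326] [ 3.39763059e-04  9.99999820e-01 -4.71410150e-04 -1.48458785e-04] [ 4.77898358e-01  5.81741616e-02  1.46789648e+00 -4.67045300e-04
  1.61609840e+00  2.04961649e+00] [-0.3892281  -1.20267617 -1.94366879]
```

View pics/w2.png

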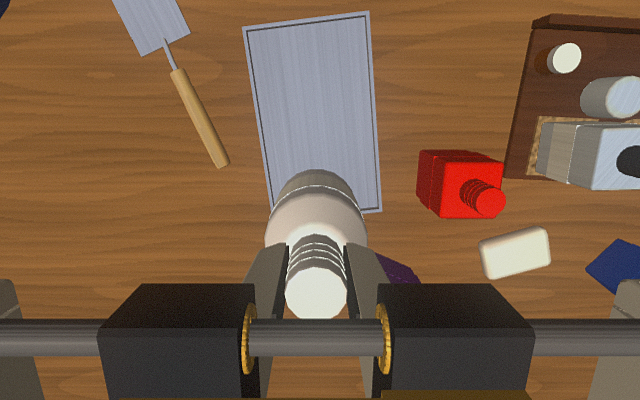

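The picture shows the bottle held over the near part of the tray, with tray corners at (243,28), (369,12) and (382,212).

```bash
python3 - <<'E'
from h import *
import pickle
p=pickle.load(open('Pw2.pkl','rb'))
A,B,C=[ray(p,*x,.014) for x in((243,28),(369,12),(382,212))]
print(A,B,C,'centre',(A+C)/2,np.linalg.norm(A-B),np.linalg.norm(B-C),np.degrees(np.arctan2(*(B-C)[1::-1])))
E
```

```text
[0.64327407 0.39130248 0.014     ] [0.65915737 0.25356716 0.014     ] [0.43127201 0.22720697 0.014     ] centre [0.53727304 0.30925472 0.014     ] 0.13864810755916182 0.22940488265344197 6.598251984058646
```

drive_tool(rows="-0.1 0.6 3.5 0 0 0 0.9; 0 0 3.5 0 0 0 0.9; 0 0 3.5 0 0 0 0.9; 0 0 3 0 0 0 0.9; 0 0 1.5 0 0 0 0.9; 0 0 0.7 0 0 0 0.9; 0 0 0 0 0 0 0.9; 0 0 0 0 0 0 0.9; 0 0 0 0 0 0 0.9")

```text
time: 5.33
ee_pos: [0.4891, 0.3058, 0.1349]
tcp_rot: [-0.001, 1.0, -0.0, 0.002]
force: [0.1, -0.6, -2.2]
grip_width: 0.293
```

drive_tool(rows="0 0 0.3 0 0 0 0.9; 0 0 0 0 0 0 0.9; 0 0 0 0 0 0 0.9")

```text
time: 5.58
ee_pos: [0.488, 0.3058, 0.1304]
tcp_rot: [-0.0, 1.0, -0.0, 0.001]
force: [0.2, -0.2, -2.8]
grip_width: 0.299
```

drive_tool(rows="0 0 0.2 0 0 0 0.9; 0 0 0 0 0 0 0.9; 0 0 0 0 0 0 0.9")

```text
time: 5.83
ee_pos: [0.4875, 0.3056, 0.1275]
tcp_rot: [0.0, 1.0, -0.0, -0.0]
force: [0.2, -0.2, -2.7]
grip_width: 0.296
```

drive_tool(rows="0 0 0.2 0 0 0 0.9; 0 0 0 0 0 0 0.9; 0 0 0 0 0 0 0.9")

```text
time: 6.08
ee_pos: [0.4875, 0.3055, 0.1254]
tcp_rot: [0.0, 1.0, -0.0, -0.0]
force: [-0.4, 0.3, -2.1]
grip_width: 0.296
```

drive_tool(rows="0 0 0.15 0 0 0 0.9; 0 0 0 0 0 0 0.9; 0 0 0 0 0 0 0.9")

```text
time: 6.33
ee_pos: [0.4876, 0.3055, 0.1241]
tcp_rot: [0.0, 1.0, -0.0, -0.0]
force: [0.8, 0.1, -3.0]
grip_width: 0.292
```

drive_tool(rows="0 0 0.15 0 0 0 0.9; 0 0 0 0 0 0 0.9; 0 0 0 0 0 0 0.9")

```text
time: 6.58
ee_pos: [0.4881, 0.3057, 0.124]
tcp_rot: [-0.0, 1.0, -0.0, 0.001]
force: [-2.9, -1.5, 7.0]
grip_width: 0.296
```

drive_tool(rows="0 0 0.1 0 0 0 0.9; 0 0 0 0 0 0 0.9; 0 0 0 0 0 0 0.9")

```text
time: 6.83
ee_pos: [0.4885, 0.3058, 0.124]
tcp_rot: [-0.0, 1.0, -0.0, 0.001]
force: [-4.2, -3.6, 11.4]
grip_width: 0.298
```

drive_tool(rows="0 0 -0.2 0 0 0 0.35; 0 0 0 0 0 0 0.35; 0 0 0 0 0 0 0.35; 0 0 0 0 0 0 0.35; 0 0 -2 0 0 0 0.35; 0 0 -3.5 0 0 0 0.35; 0 0 -4 0 0 0 0.35; 0 0 -4 0 0 0 0.35; 0 2 -3 0 0 0 0.35; 0 3.5 0 0 0 0 0.35")

```text
time: 7.67
ee_pos: [0.49, 0.2534, 0.2969]
tcp_rot: [-0.003, 1.0, 0.002, 0.005]
force: [1.3, -0.2, 1.2]
grip_width: 0.651
```

drive_tool(rows="0.3 3.8 0 0 0 0 0.35; 0.3 3.8 0 0 0 0 0.35; 0.4 3.8 0 0 0 0 0.35; 0.5 3.8 0 0 0 0 0.35; 0.5 3.8 0 0 0 0 0.35; 0.4 2.8 0 0 0 0 0.35; 0.3 1.6 0 0 0 0 0.35; 0 0 0 0 0 0 0.35; 0 0 0 0 0 0 0.35; 0 0 0 0 0 0 0.35")

```text
time: 8.5
ee_pos: [0.5145, 0.0172, 0.2884]
tcp_rot: [-0.0, 1.0, -0.0, -0.0]
force: [0.1, 0.4, 0.2]
grip_width: 0.651
```

```bash
python3 - <<'E'
from h import *
import pickle
im,p=snap('wrist','w3.png'); pickle.dump(p,open('Pw3.pkl','wb'))
s=monitor.get_state(); print(s['time'],s['ee_pos'],s['tcp_rot'],s['force'])
print(proj(p,(.5145,.0165,.151)),proj(p,(.4885,.3058,.139)))
E
```

```text
8.55 [0.51446907 0.01752186 0.28849905] [-2.13497726e-04  9.99999914e-01  3.32906466e-04 -1.21304400e-04] [ 0.48110119 -0.32106845  0.2384084 ]
[317.11063042 196.90289008] [ -3.99632961 221.03684405]
```

View pics/w3.png

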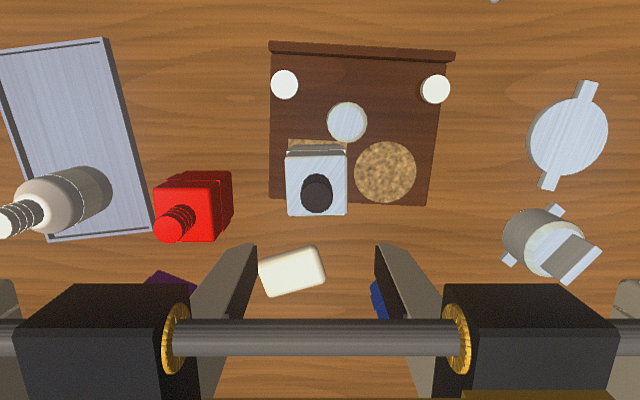

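The bottle stands upright in the tray, the round mat is now visible at (385,171), and the tin cap is at (317,195), as predicted.

drive_tool(rows="0 0.1 3.5 0 0 0 0.35; 0 0 3.5 0 0 0 0.35; 0 0 3.5 0 0 0 0.35; 0 0 3 0 0 0 0.35; 0 0 1.7 0 0 0 0.35; 0 0 0 0 0 0 0.35; 0 0 0 0 0 0 0.35; 0 0 0 0 0 0 0.9; 0 0 0 0 0 0 0.9; 0 0 0 0 0 0 0.9")

```text
time: 9.38
ee_pos: [0.516, 0.0157, 0.1388]
tcp_rot: [0.0, 1.0, 0.0, 0.002]
force: [0.0, 0.3, 0.6]
grip_width: 0.481
```

drive_tool(rows="0 0 0 0 0 0 0.9; 0 0 0 0 0 0 0.9; 0 0 0 0 0 0 0.9")

```text
time: 9.63
ee_pos: [0.515, 0.0156, 0.1373]
tcp_rot: [-0.0, 1.0, -0.0, 0.001]
force: [0.0, 1.0, 1.6]
grip_width: 0.3
```

```bash
python3 - <<'E'
from h import *
import pickle
p=pickle.load(open('Pw3.pkl','rb')); im=cv2.imread('pics/w3.png')
def blob(m,u,v):
    m=cv2.morphologyEx(m.astype('u1')*255,cv2.MORPH_OPEN,np.ones((3,3)))
    cs=cv2.findContours(m,cv2.RETR_EXTERNAL,cv2.CHAIN_APPROX_NONE)[0]
    return next((c for c in cs if cv2.pointPolygonTest(c,(u,v),False)>=0),None)
for q in((385,171),(385,150),(430,150),(347,120),(322,68)):print(q,im[q[1],q[0]])
b=im.astype(int).sum(2)
roi=np.zeros(b.shape,bool);roi[130:212,348:420]=1
c=blob(roi&(b>260),385,171)
if c is not None: e=cv2.fitEllipse(c);print(e,ray(p,*e[0],.016))
roi[:]=0;roi[95:150,320:375]=1
c=blob(roi&(b>420),347,120)
if c is not None: e=cv2.fitEllipse(c);print(e,ray(p,*e[0],.058))
E
```

```text
(385, 171) [ 96 143 181]
(385, 150) [ 90 136 172]
(430, 150) [ 44  66 104]
(347, 120) [208 196 184]
(322, 68) [ 41  66 100]
((384.7508850097656, 171.67770385742188), (59.45817565917969, 63.239078521728516), 54.3616828918457) [ 0.50972393 -0.06632646  0.016     ]
((346.6359558105469, 121.93374633789062), (38.59375, 40.033668518066406), 20.330150604248047) [ 0.57120938 -0.0148266   0.058     ]
```

drive_tool(rows="0 0 -1 0 0 0 0.9; 0 0 -2.5 0 0 0 0.9; 0 0 -4 0 0 0 0.9; 0 0 -4 0 0 0 0.9; 0 0 -4 0 0 0 0.9; 1.4 -2 0 0 0 0 0.9; 1.4 -3.5 0 0 0 0 0.9; 1.4 -3.7 0 0 0 0 0.9; 1.4 -3.7 0 0 0 0 0.9; 1.4 -3.7 0 0 0 0 0.9")

```text
time: 10.47
ee_pos: [0.5847, 0.1829, 0.2918]
tcp_rot: [0.0, 1.0, -0.0, -0.0]
force: [0.7, 0.2, -3.1]
grip_width: 0.296
```

drive_tool(rows="0.2 -3.7 0 0 0 0 0.9; 0 -3.7 0 0 0 0 0.9; 0 -3.5 0 0 0 0 0.9; 0 -2.4 0 0 0 0 0.9; 0 0 0 0 0 0 0.9; 0 0 0 0 0 0 0.9; 0 0 0 0 0 0 0.9")

```text
time: 11.05
ee_pos: [0.5865, 0.3139, 0.2913]
tcp_rot: [0.001, 1.0, -0.0, -0.0]
force: [-0.8, -0.6, -3.6]
grip_width: 0.297
```

drive_tool(rows="0 0 3.5 0 0 0 0.9; 0 0 3.5 0 0 0 0.9; 0 0 3.5 0 0 0 0.9; 0 0 3 0 0 0 0.9; 0 0 1.8 0 0 0 0.9; 0 0 0.8 0 0 0 0.9; 0 0 0 0 0 0 0.9; 0 0 0.2 0 0 0 0.9; 0 0 0 0 0 0 0.9; 0 0 0 0 0 0 0.9")

```text
time: 11.88
ee_pos: [0.588, 0.3148, 0.1311]
tcp_rot: [-0.001, 1.0, -0.0, 0.002]
force: [0.0, 0.4, -3.5]
grip_width: 0.298
```

drive_tool(rows="0 0 0.2 0 0 0 0.9; 0 0 0 0 0 0 0.9; 0 0 0 0 0 0 0.9")

```text
time: 12.13
ee_pos: [0.5868, 0.3147, 0.1271]
tcp_rot: [-0.0, 1.0, -0.0, 0.0]
force: [-0.1, 0.6, -4.0]
grip_width: 0.294
```

drive_tool(rows="0 0 0.1 0 0 0 0.9; 0 0 0 0 0 0 0.9; 0 0 0 0 0 0 0.9")

```text
time: 12.38
ee_pos: [0.5866, 0.3146, 0.1257]
tcp_rot: [-0.0, 1.0, -0.0, 0.0]
force: [-0.5, 1.2, -2.9]
grip_width: 0.299
```

drive_tool(rows="0 0 0.2 0 0 0 0.9; 0 0 0 0 0 0 0.9; 0 0 0 0 0 0 0.9")

```text
time: 12.63
ee_pos: [0.5873, 0.3148, 0.1257]
tcp_rot: [-0.0, 1.0, -0.0, 0.001]
force: [-4.6, -1.9, 7.9]
grip_width: 0.295
```

drive_tool(rows="0 0 0.1 0 0 0 0.9; 0 0 0 0 0 0 0.9; 0 0 0 0 0 0 0.9")

```text
time: 12.88
ee_pos: [0.5875, 0.3148, 0.1257]
tcp_rot: [-0.0, 1.0, -0.0, 0.001]
force: [-4.9, -1.7, 12.1]
grip_width: 0.298
```

drive_tool(rows="0 0 -0.2 0 0 0 0.35; 0 0 0 0 0 0 0.35; 0 0 0 0 0 0 0.35; 0 0 0 0 0 0 0.35; 0 0 -2 0 0 0 0.35; 0 0 -3.5 0 0 0 0.35; 0 0 -4 0 0 0 0.35; 0 0 -4 0 0 0 0.35; 0 2 -3 0 0 0 0.35; 0 3.5 0 0 0 0 0.35")

```text
time: 13.72
ee_pos: [0.5888, 0.2628, 0.2986]
tcp_rot: [-0.003, 1.0, 0.002, 0.006]
force: [0.7, 0.4, 0.9]
grip_width: 0.65
```

drive_tool(rows="-0.2 3.8 0 0 0 0 0.35; -0.2 3.8 0 0 0 0 0.35; -0.2 3.8 0 0 0 0 0.35; -0.2 3.8 0 0 0 0 0.35; -0.2 3.8 0 0 0 0 0.35; -0.2 3.8 0 0 0 0 0.35; -0.2 3.2 0 0 0 0 0.35; -0.2 1.5 0 0 0 0 0.35; 0 0 0 0 0 0 0.35; 0 0 0 0 0 0 0.35")

```text
time: 14.55
ee_pos: [0.5705, -0.0162, 0.2895]
tcp_rot: [-0.0, 1.0, -0.001, -0.0]
force: [-0.3, 0.3, -0.4]
grip_width: 0.65
```

```bash
cat >> h.py <<'E'
def blob(m,u,v):
    m=cv2.morphologyEx(m.astype('u1')*255,cv2.MORPH_OPEN,np.ones((3,3)))
    cs=cv2.findContours(m,cv2.RETR_EXTERNAL,cv2.CHAIN_APPROX_NONE)[0]
    return next((c for c in cs if cv2.pointPolygonTest(c,(float(u),float(v)),False)>=0),None)
E
python3 - <<'E'
from h import *
import pickle
im,p=snap('wrist','w4.png'); pickle.dump(p,open('Pw4.pkl','wb'))
s=monitor.get_state(); print(s['time'],s['ee_pos'],s['tcp_rot'],s['force'])
u,v=proj(p,(.571,-.015,.058)); print(u,v)
b=im.astype(int).sum(2); roi=np.zeros(b.shape,bool); roi[int(v)-35:int(v)+35,int(u)-35:int(u)+35]=1
c=blob(roi&(b>440),u,v); e=cv2.fitEllipse(c); print(e,ray(p,*e[0],.058))
E
```

```text
14.6 [ 0.57059569 -0.01520275  0.28946884] [-2.67772722e-04  9.99999869e-01 -4.31812145e-04 -6.63887178e-05] [ 0.75974836  0.11487084 -0.498279  ]
315.1787143680127 174.16741862686933
((315.4866943359375, 173.36868286132812), (36.20586013793945, 36.87531280517578), 101.45664978027344) [ 0.5718948  -0.01534136  0.058     ]
```

View pics/w4.png

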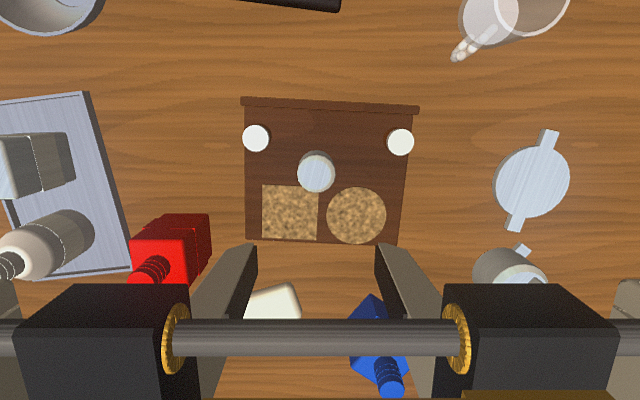

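Both stand in the tray, both mats are clear (square about (290,213), round about (356,215)), the core top is at (315,173), and the base is at (532,181).

drive_tool(rows="0.1 0 3.5 0 0 0 0.35; 0 0 4 0 0 0 0.35; 0 0 4 0 0 0 0.35; 0 0 4 0 0 0 0.35; 0 0 4 0 0 0 0.35; 0 0 3 0 0 0 0.35; 0 0 1.7 0 0 0 0.35; 0 0 0.9 0 0 0 0.35; 0 0 0 0 0 0 0.35; 0 0 0 0 0 0 0.35")

```text
time: 15.43
ee_pos: [0.5721, -0.0146, 0.0392]
tcp_rot: [-0.0, 1.0, 0.0, 0.0]
force: [-0.2, -0.2, 1.2]
grip_width: 0.652
```

drive_tool(rows="0 0 0 0 0 0 0.8; 0 0 0 0 0 0 0.8; 0 0 0 0 0 0 0.8; 0 0 0 0 0 0 0.8; 0 0 0 0 0 0 0.8")

```text
time: 15.85
ee_pos: [0.573, -0.0156, 0.0405]
tcp_rot: [0.0, 1.0, -0.0, 0.002]
force: [0.3, 0.9, 7.0]
grip_width: 0.472
```

```bash
python3 - <<'E'
from h import *
import pickle
p=pickle.load(open('Pw4.pkl','rb')); im=cv2.imread('pics/w4.png')
b=im.astype(int).sum(2)
def m(u0,u1,v0,v1,t,u,v,z):
    roi=np.zeros(b.shape,bool); roi[v0:v1,u0:u1]=1
    c=blob(roi&(b>t),u,v); r=cv2.minAreaRect(c); print(r,ray(p,*r[0],z)); return c
m(250,322,178,248,270,290,213,.016)
m(322,392,178,250,270,356,215,.016)
c=m(480,585,115,240,420,532,181,.012)
h=c[:,0,:].astype(float); W=np.array([ray(p,u,v,.012)[:2] for u,v in h]); d=W-W.mean(0)
mask=np.zeros(b.shape,'u1'); cv2.drawContours(mask,[c],-1,255,-1)
disc=cv2.morphologyEx(mask,cv2.MORPH_OPEN,cv2.getStructuringElement(2,(31,31)))
cc=max(cv2.findContours(disc,0,1)[0],key=len); e=cv2.fitEllipse(cc); ctr=ray(p,*e[0],.012); print('base disc',e,ctr)
d=W-ctr[:2]; r=np.hypot(*d.T)
far=d[r>.056]; a=far*np.sign(far[:,:1]); ang=np.degrees(np.arctan2(a[:,1],a[:,0]));print('ears yaw',np.median(ang),ang.min(),ang.max(),r.max())
A=far[far[:,0]>0].mean(0);B=far[far[:,0]<0].mean(0);print((A+B)/2+ctr[:2],np.degrees(np.arctan2(*(A-B)[::-1])),np.linalg.norm(A),np.linalg.norm(B))
s=monitor.get_state();print(s['ee_pos'],s['grip_width']*93)
E
```

```text
((291.5, 208.5), (61.0, 59.0), 90.0) [0.51851982 0.01503632 0.016     ]
((356.0, 215.0), (56.0, 60.0), 90.0) [ 0.50979612 -0.06646734  0.016     ]
((532.962890625, 181.10006713867188), (66.57757568359375, 99.62882995605469), 52.352378845214844) [ 0.55247752 -0.28539145  0.012     ]
base disc ((532.3345947265625, 181.57803344726562), (65.8769760131836, 78.83363342285156), 49.62723159790039) [ 0.55187109 -0.28471552  0.012     ]
ears yaw -11.911639672647812 -21.447578967029617 -3.0001149561200373 0.0672675917710297
[ 0.55124328 -0.28409251] -12.106655322209383 0.06177959006746006 0.06326856645169038
[ 0.57295772 -0.01564911  0.04045163] 43.876190547717485
```

drive_tool(rows="0 0 -1.5 0 0 0 0.8; 0 0 -3.5 0 0 0 0.8; 0 0 -4 0 0 0 0.8; 0 0 -4 0 0 0 0.8; 0 2 -3 0 0 0 0.8; -0.3 3.5 0 0 0 0 0.8; -0.3 3.8 0 0 0 0 0.8; -0.3 3.8 0 0 0 0 0.8; -0.3 3.8 0 0 0 0 0.8; -0.3 3.8 0 0 0 0 0.8")

```text
time: 16.68
ee_pos: [0.5561, -0.2242, 0.199]
tcp_rot: [0.0, 1.0, -0.0, 0.0]
force: [0.2, 0.4, -1.1]
grip_width: 0.466
```

drive_tool(rows="-0.3 3.2 0 0 0 0 0.8; -0.3 2 0 0 0 0 0.8; 0 1 0 0 0 0 0.8; 0 0 0 0 0 0 0.8; 0 0 0 0 0 0 0.8; 0 0 0 0 0 0 0.8")

```text
time: 17.18
ee_pos: [0.5509, -0.283, 0.1986]
tcp_rot: [-0.0, 1.0, 0.0, -0.0]
force: [0.1, 0.4, -1.2]
grip_width: 0.471
```

```bash
python3 - <<'E'
from h import *
import pickle
im,p=snap('wrist','w5.png'); pickle.dump(p,open('Pw5.pkl','wb'))
s=monitor.get_state(); print(s['time'],s['ee_pos'],s['tcp_rot'],s['force'],s['grip_width']*93)
print(proj(p,(.5515,-.285,.012)))
E
```

```text
17.2333 [ 0.55096974 -0.2828252   0.1986843 ] [-2.43410277e-04  9.99999733e-01  6.87088137e-04  4.09205127e-05] [-0.04832354 -0.19393054 -1.3782151 ] 43.38940607251743
[318.42220672 183.21088665]
```

View pics/w5.png

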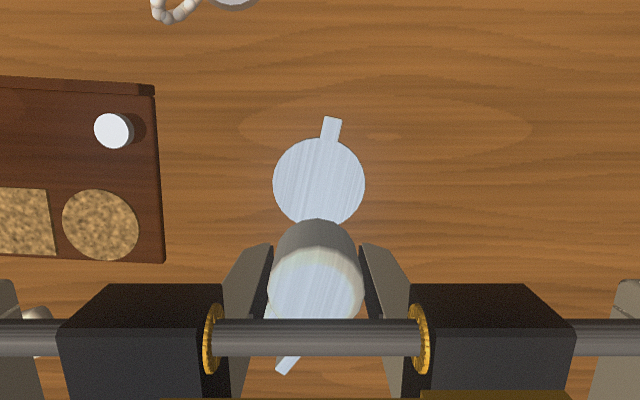

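The core is held straight, with the base disc below at (319,183) and its far ear tip at (332,118).

```bash
python3 - <<'E'
from h import *
import pickle
p=pickle.load(open('Pw5.pkl','rb')); im=cv2.imread('pics/w5.png')
b=im.astype(int).sum(2); roi=np.zeros(b.shape,bool); roi[100:212,260:380]=1
c=blob(roi&(b>440),319,183)[:,0,:].astype(float)
W=np.array([ray(p,u,v,.012)[:2] for u,v in c])
from scipy.optimize import least_squares
k=(c[:,1]<208)&(c[:,1]>141)&~((c[:,0]>314)&(c[:,1]<148))
f=least_squares(lambda q:np.hypot(W[k,0]-q[0],W[k,1]-q[1])-q[2],[.55,-.285,.046],loss='soft_l1',f_scale=.001); print(f.x,k.sum(),np.abs(f.fun).mean())
d=W-f.x[:2]; r=np.hypot(*d.T); e=d[r>.052]; print(e.mean(0),np.degrees(np.arctan2(*e.mean(0)[::-1])),r.max())
E
```

```text
[ 0.55029797 -0.28479479  0.04496252] 133 0.00024998050096722567
[ 0.05928318 -0.012618  ] -12.015690574737723 0.0658035488630661
```

drive_tool(rows="0 0.1 3.5 0 0 0 0.8; 0 0 3.5 0 0 0 0.8; 0 0 3.5 0 0 0 0.8; 0 0 2.5 0 0 0 0.8; 0 0 1.5 0 0 0 0.8; 0 0 0.8 0 0 0 0.8; 0 0 0 0 0 0 0.8; 0 0 0 0 0 0 0.8; 0 0 0 0 0 0 0.8; 0 0 0 0 0 0 0.8")

```text
time: 18.07
ee_pos: [0.5519, -0.286, 0.0478]
tcp_rot: [0.001, 1.0, 0.0, 0.001]
force: [0.2, 0.2, -0.8]
grip_width: 0.468
```

drive_tool(rows="0 0 0.2 0 0 0 0.8; 0 0 0 0 0 0 0.8; 0 0 0 0 0 0 0.8; 0 0 0 0 0 0 0.8")

```text
time: 18.4
ee_pos: [0.5506, -0.2856, 0.0439]
tcp_rot: [0.0, 1.0, -0.0, 0.0]
force: [-0.2, 0.2, -1.6]
grip_width: 0.468
```

drive_tool(rows="0 -0.05 0.3 0 0 0 0.8; 0 0 0 0 0 0 0.8; 0 0 0 0 0 0 0.8")

```text
time: 18.65
ee_pos: [0.5505, -0.285, 0.0405]
tcp_rot: [-0.0, 1.0, -0.0, 0.0]
force: [0.5, 0.5, -0.4]
grip_width: 0.469
```

drive_tool(rows="0 0 0.15 0 0 0 0.8; 0 0 0 0 0 0 0.8; 0 0 0 0 0 0 0.8")

```text
time: 18.9
ee_pos: [0.5506, -0.285, 0.0404]
tcp_rot: [-0.0, 1.0, -0.0, -0.0]
force: [-5.4, 3.5, 10.1]
grip_width: 0.466
```

drive_tool(rows="0 0 0.15 0 0 0 0.8; 0 0 0 0 0 0 0.8; 0 0 0 0 0 0 0.8")

```text
time: 19.15
ee_pos: [0.5507, -0.285, 0.0404]
tcp_rot: [0.0, 1.0, -0.0, -0.0]
force: [-9.9, 6.7, 22.1]
grip_width: 0.468
```

drive_tool(rows="0 0 -0.3 0 0 0 0.8; 0 0 0 0 0 0 0.35; 0 0 0 0 0 0 0.35; 0 0 0 0 0 0 0.35; 0 0 -1.5 0 0 0 0.35; 0 0 -3.5 0 0 0 0.35; 0 0 -4 0 0 0 0.35; 0 0 -4 0 0 0 0.35; 0 0 -4 0 0 0 0.35; -1.8 -0.3 -3.5 0 0 0 0.35")

```text
time: 19.98
ee_pos: [0.534, -0.2821, 0.248]
tcp_rot: [0.0, 1.0, 0.0, 0.001]
force: [0.5, -0.4, 1.1]
grip_width: 0.652
```

drive_tool(rows="-3 -0.4 0 0 0 0 0.35; -3 -0.4 0 0 0 0 0.35; -3 -0.4 0 0 0 0 0.35; -2 -0.4 0 0 0 0.1 0.35; 0 0 0 0 0 0.103 0.35; 0 0 0 0 0 0.103 0.35; 0 0 0 0 0 0.103 0.35; 0 0 0 0 0 0.103 0.35; 0 0 0 0 0 0.103 0.35; 0 0 0 0 0 0 0.35")

```text
time: 20.82
ee_pos: [0.4224, -0.2659, 0.2452]
tcp_rot: [-0.0, 0.952, -0.305, -0.0]
force: [0.7, 0.2, -0.1]
grip_width: 0.65
```

drive_tool(rows="0 0 0 0 0 0 0.35; 0 0 0 0 0 0 0.35; 0 0 0 0 0 0 0.35")

```text
time: 21.07
ee_pos: [0.4225, -0.2659, 0.2455]
tcp_rot: [-0.0, 0.953, -0.302, -0.0]
force: [0.3, 0.3, -0.3]
grip_width: 0.648
```

```bash
python3 - <<'E'
from h import *
import pickle
im,p=snap('wrist','w6.png'); pickle.dump(p,open('Pw6.pkl','wb'))
s=monitor.get_state(); print(s['time'],s['ee_pos'],s['tcp_rot'],s['force'],s['qpos'])
print(proj(p,(.4225,-.266,.096)),proj(p,(.5507,-.285,.058)))
E
```

```text
21.1167 [ 0.42254212 -0.26589466  0.24551863] [-3.86821962e-05  9.53356270e-01 -3.01847341e-01 -6.83548181e-05] [ 0.22837064 -0.50575636  0.23772023] [-6.64420763e-01 -1.48979850e-01  1.74789737e+00  2.45982052e-05
  1.54283028e+00  1.51963444e+00]
[316.18327122 192.9570439 ] [250.97406453  56.26689752]
```

View pics/w6.png

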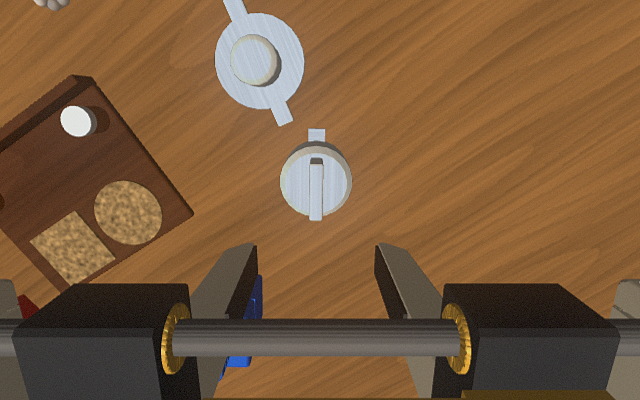

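Shell grip is at (316,165)–(316,220), aligned with the tool as predicted, and the core stands in the middle of the base. Next I'll grasp the shell grip.

drive_tool(rows="0 0 3.5 0 0 0 0.35; 0 0 3.5 0 0 0 0.35; 0 0 3.5 0 0 0 0.35; 0 0 3 0 0 0 0.35; 0 0 2 0 0 0 0.35; 0 0 0.8 0 0 0 0.35; 0 0 0 0 0 0 0.35; 0 0 0 0 0 0 0.35; 0 0 0 0 0 0 1; 0 0 0 0 0 0 1", newtons=40)

```text
time: 21.95
ee_pos: [0.4238, -0.2669, 0.0848]
tcp_rot: [0.001, 0.953, -0.303, 0.002]
force: [-0.6, -0.6, -0.3]
grip_width: 0.552
```

drive_tool(rows="0 0 0 0 0 0 1; 0 0 0 0 0 0 1; 0 0 0 0 0 0 1; 0 0 0 0 0 0 1; 0 0 0 0 0 0 1; 0 0 0 0 0 0 1")

```text
time: 22.45
ee_pos: [0.4225, -0.2659, 0.0826]
tcp_rot: [-0.0, 0.953, -0.303, -0.0]
force: [-0.5, -0.3, 2.5]
grip_width: 0.127
```

drive_tool(rows="0 0 -1 0 0 0 1; 0 0 -3 0 0 0 1; 0 0 -4 0 0 0 1; 0 0 -4 0 0 0 1; 0 0 0 0 0 -0.1016 1; 0 0 0 0 0 -0.1016 1; 0 0 0 0 0 -0.1016 1; 0 0 0 0 0 -0.1016 1; 2 -0.2 0 0 0 0 1; 3 -0.2 0 0 0 0 1")

```text
time: 23.28
ee_pos: [0.4714, -0.2724, 0.2033]
tcp_rot: [0.0, 0.995, -0.104, -0.0]
force: [-0.3, 0.5, -0.9]
grip_width: 0.125
```

drive_tool(rows="3.5 -0.2 0 0 0 0 1; 3 -0.2 0 0 0 0 1; 1.4 0 0 0 0 0 1; 0 0 0 0 0 0 1; 0 0 0 0 0 0 1; 0 0 0 0 0 0 1; 0 0 0 0 0 0 1")

```text
time: 23.87
ee_pos: [0.5494, -0.2848, 0.2028]
tcp_rot: [-0.0, 0.995, -0.104, -0.0]
force: [0.1, 0.2, -2.4]
grip_width: 0.126
```

```bash
python3 - <<'E'
from h import *
import pickle
im,p=snap('wrist','w7.png'); pickle.dump(p,open('Pw7.pkl','wb'))
s=monitor.get_state(); print(s['time'],s['ee_pos'],s['tcp_rot'],s['force'],s['grip_width'])
p6=pickle.load(open('Pw6.pkl','rb')); i6=cv2.imread('pics/w6.png')
A=ray(p6,316.5,165,.096);B=ray(p6,316,220.5,.096);print('grip c',(A+B)/2,np.linalg.norm(A-B),np.degrees(np.arctan2(*(A-B)[1::-1])))
b=i6.astype(int).sum(2); roi=np.zeros(b.shape,bool); roi[0:130,205:315]=1
c=blob(roi&(b>440),235,90)[:,0,:].astype(float); W=np.array([ray(p6,u,v,.012)[:2] for u,v in c])
from scipy.optimize import least_squares
f=least_squares(lambda q:np.hypot(W[:,0]-q[0],W[:,1]-q[1])-q[2],[.55,-.285,.046],loss='soft_l1',f_scale=.0005); print('base',f.x)
d=W-f.x[:2]; r=np.hypot(*d.T); e=d[(r>.055)&(d[:,0]<0)].mean(0); print('near ear yaw',np.degrees(np.arctan2(-e[1],-e[0])),r.max())
roi[:]=0; roi[30:90,225:282]=1
E
```

```text
23.9167 [ 0.54948581 -0.28481418  0.20288039] [ 1.90917967e-06  9.94528840e-01 -1.04462315e-01 -1.06767941e-04] [ 0.362291   -0.34589128 -2.0433555 ] 0.12676811172915595
grip c [ 0.42214964 -0.26581978  0.096     ] 0.05042709025629324 -35.54558065509561
base [ 0.55029764 -0.28479619  0.04534841]
near ear yaw -12.126066693277307 0.06573526427251299
```

View pics/w7.png

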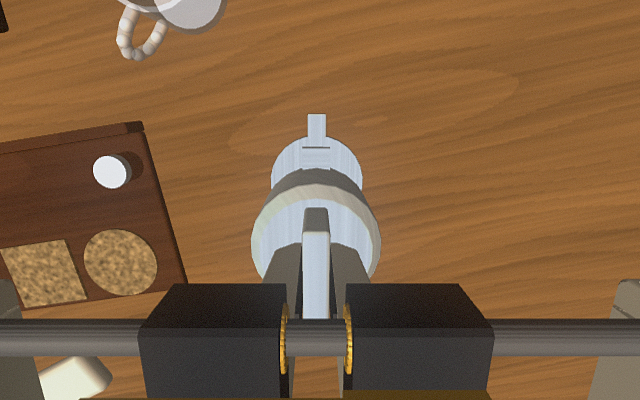

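The lug lines up with the far ear at (316,130), and the shell is centred over the base within 1 mm.

drive_tool(rows="0.1 0 2.5 0 0 0 1; 0 0 2.5 0 0 0 1; 0 0 2 0 0 0 1; 0 0 1.5 0 0 0 1; 0 0 1 0 0 0 1; 0 0 0.6 0 0 0 1; 0 0 0 0 0 0 1; 0 0 0 0 0 0 1; 0 0 0 0 0 0 1; 0 0 0 0 0 0 1")

```text
time: 24.75
ee_pos: [0.5522, -0.2856, 0.1032]
tcp_rot: [0.001, 0.995, -0.104, 0.001]
force: [0.2, 0.2, -1.7]
grip_width: 0.124
```

drive_tool(rows="0 0 0.4 0 0 0 1; 0 0 0 0 0 0 1; 0 0 0 0 0 0 1")

```text
time: 25.0
ee_pos: [0.5513, -0.2849, 0.0975]
tcp_rot: [-0.0, 0.995, -0.104, -0.0]
force: [0.2, -0.6, -2.0]
grip_width: 0.127
```

drive_tool(rows="0 0 0.3 0 0 0 1; 0 0 0 0 0 0 1; 0 0 0 0 0 0 1")

```text
time: 25.25
ee_pos: [0.5515, -0.2851, 0.0947]
tcp_rot: [0.0, 0.995, -0.104, 0.0]
force: [-0.6, -0.1, -1.6]
grip_width: 0.13
```

drive_tool(rows="-0.08 0 0 0 0 0 1; 0 0 0.15 0 0 0 1; 0 0 0 0 0 0 1; 0 0 0 0 0 0 1")

```text
time: 25.58
ee_pos: [0.5508, -0.285, 0.0946]
tcp_rot: [0.0, 0.995, -0.104, 0.0]
force: [-3.5, 3.5, 7.0]
grip_width: 0.124
```

drive_tool(rows="0 0 0.1 0 0 0 1; 0 0 0 0 0 0 1; 0 0 0 0 0 0 1")

```text
time: 25.83
ee_pos: [0.5508, -0.285, 0.0946]
tcp_rot: [0.0, 0.995, -0.104, 0.0]
force: [-7.5, 3.8, 16.2]
grip_width: 0.13
```

drive_tool(rows="0 0 -0.2 0 0 0 1; 0 0 0 0 0 0 0.35; 0 0 0 0 0 0 0.35; 0 0 0 0 0 0 0.35; 0 0 0 0 0 0 0.35; 0 0 -1.5 0 0 0 0.35; 0 0 -3.5 0 0 0 0.35; 0 0 -4 0 0 0 0.35; 0 0 -4 0 0 0 0.35; 0 0 -4 0 0 0 0.35", newtons=25)

```text
time: 26.67
ee_pos: [0.5501, -0.2846, 0.2654]
tcp_rot: [-0.0, 0.995, -0.104, -0.0]
force: [0.4, -1.6, 0.8]
grip_width: 0.646
```

drive_tool(rows="0 0 -2.3 0 0 -0.105 0.35; 0 0 0 0 0 -0.1045 0.35; -0.3 -3 0 0 0 0 0.35; -0.4 -4 0 0 0 0 0.35; -0.4 -4 0 0 0 0 0.35; -0.4 -4 0 0 0 0 0.35; -0.4 -4 0 0 0 0 0.35; -0.4 -4 0 0 0 0 0.35; -0.4 -3 0 0 0 0 0.35; 0 0 0 0 0 0 0.35")

```text
time: 27.5
ee_pos: [0.5227, -0.0198, 0.2873]
tcp_rot: [-0.001, 1.0, 0.003, 0.0]
force: [0.4, -1.0, 0.0]
grip_width: 0.649
```

drive_tool(rows="0 0 0 0 0 0 0.35; 0 0 0 0 0 0 0.35; 0 0 0 0 0 0 0.35")

```text
time: 27.75
ee_pos: [0.5235, -0.026, 0.2869]
tcp_rot: [0.0, 1.0, -0.0, -0.0]
force: [-1.2, 0.4, -0.2]
grip_width: 0.652
```

```bash
python3 - <<'E'
from h import *
import pickle
im,p=snap('wrist','w8.png'); pickle.dump(p,open('Pw8.pkl','wb'))
s=monitor.get_state(); print(s['time'],s['ee_pos'],s['tcp_rot'])
b=im.astype(int).sum(2)
for X in((.517,.016,.016),(.5097,-.0664,.016)):
    u,v=proj(p,X); print(u,v)
    c=blob(b>270,u,v); 
    roi=np.zeros(b.shape,bool); roi[max(0,int(v)-38):int(v)+38,max(0,int(u)-38):int(u)+38]=1
    c=blob(roi&(im[:,:,2]>125)&(im[:,:,0]>62),u,v)
    if c is not None: r=cv2.minAreaRect(c); print(r,cv2.contourArea(c),ray(p,*r[0],.016))
E
```

```text
27.8 [ 0.52353121 -0.026174    0.28695065] [ 1.28543792e-04  9.99999868e-01 -4.73191071e-04 -1.56062496e-04]
281.5129374690603 173.33071759426844
((279.8309020996094, 175.71958923339844), (58.212623596191406, 56.66876220703125), 2.602562189102173) 3109.5 [0.51404046 0.01813071 0.016     ]
349.08411090525635 179.2204265142516
((348.5, 179.0), (60.0, 61.0), 90.0) 2861.0 [ 0.50997493 -0.06567878  0.016     ]
```

View pics/w8.png

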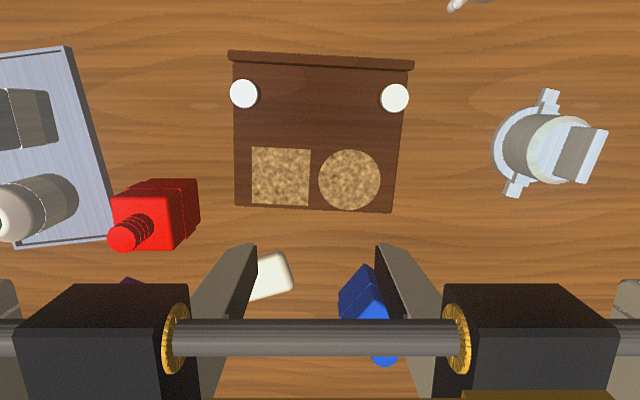

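The shell sits on the base with its lugs over the ears, at (548,97) and (513,188). Both mats are clear, square at (280,176) and round at (349,179), with their centres 84 mm apart as stated. Next I fetch the bottle.

drive_tool(rows="-0.4 -3 0 0 0 0 0.35; -0.4 -4 0 0 0 0 0.35; -0.4 -4 0 0 0 0 0.35; -0.4 -4 0 0 0 0 0.35; -0.4 -4 0 0 0 0 0.35; -0.4 -4 0 0 0 0 0.35; -0.4 -4 0 0 0 0 0.35; -0.4 -3.8 0 0 0 0 0.35; -0.3 -2.4 0 0 0 0 0.35; 0 0 0 0 0 0 0.35")

```text
time: 28.63
ee_pos: [0.4876, 0.3104, 0.2865]
tcp_rot: [-0.001, 1.0, 0.002, -0.001]
force: [-0.0, 0.4, -0.5]
grip_width: 0.649
```

drive_tool(rows="0 0 0 0 0 0 0.35; 0 0 0 0 0 0 0.35; 0 0 0 0 0 0 0.35")

```text
time: 28.88
ee_pos: [0.4889, 0.3054, 0.2871]
tcp_rot: [0.0, 1.0, -0.001, 0.0]
force: [0.1, 0.2, 0.6]
grip_width: 0.651
```

Directly over the bottle; descend and grip.

drive_tool(rows="0 0 3.5 0 0 0 0.35; 0 0 3.5 0 0 0 0.35; 0 0 3.5 0 0 0 0.35; 0 0 3 0 0 0 0.35; 0 0 2 0 0 0 0.35; 0 0 0.8 0 0 0 0.35; 0 0 0 0 0 0 0.35; 0 0 0 0 0 0 0.35; 0 0 0 0 0 0 0.35; 0 0 0 0 0 0 0.9")

```text
time: 29.72
ee_pos: [0.4897, 0.3076, 0.1266]
tcp_rot: [-0.001, 1.0, 0.0, 0.002]
force: [-1.0, 0.6, 1.3]
grip_width: 0.611
```

drive_tool(rows="0 0 0 0 0 0 0.9; 0 0 0 0 0 0 0.9; 0 0 0 0 0 0 0.9; 0 0 0 0 0 0 0.9; 0 0 0 0 0 0 0.9; 0 0 0 0 0 0 0.9")

```text
time: 30.22
ee_pos: [0.4882, 0.3071, 0.1242]
tcp_rot: [0.0, 1.0, 0.0, 0.0]
force: [0.1, -1.7, 0.9]
grip_width: 0.293
```

drive_tool(rows="0 0 -1 0 0 0 0.9; 0 0 -3 0 0 0 0.9; 0 0 -4 0 0 0 0.9; 0 0 -4 0 0 0 0.9; 0 0 -4 0 0 0 0.9; 0 2 -0.5 0 0 0 0.9; 0.2 3.5 0 0 0 0 0.9; 0.2 4 0 0 0 0 0.9; 0.2 4 0 0 0 0 0.9; 0.3 4 0 0 0 0 0.9")

```text
time: 31.05
ee_pos: [0.4966, 0.1307, 0.2895]
tcp_rot: [-0.0, 1.0, 0.001, -0.0]
force: [1.1, -0.3, -3.2]
grip_width: 0.299
```

drive_tool(rows="0.3 4 0 0 0 0 0.9; 0.3 4 0 0 0 0 0.9; 0.3 4 0 0 0 0 0.9; 0.2 4 0 0 0 0 0.9; 0.1 2.7 0 0 0 0 0.9; 0.1 1.1 0 0 0 0 0.9; 0 0 0 0 0 0 0.9; 0 0 0 0 0 0 0.9; 0 0 0 0 0 0 0.9; 0 0 0 0 0 0 0.9")

```text
time: 31.88
ee_pos: [0.5105, -0.0645, 0.2892]
tcp_rot: [-0.0, 1.0, 0.001, -0.0]
force: [0.4, -0.5, -2.4]
grip_width: 0.296
```

drive_tool(rows="-0.1 0.1 3.5 0 0 0 0.9; 0 0 3.5 0 0 0 0.9; 0 0 3.5 0 0 0 0.9; 0 0 2.5 0 0 0 0.9; 0 0 1.3 0 0 0 0.9; 0 0 0.6 0 0 0 0.9; 0 0 0 0 0 0 0.9; 0 0 0 0 0 0 0.9; 0 0 0 0 0 0 0.9; 0 0 0 0 0 0 0.9")

```text
time: 32.72
ee_pos: [0.5109, -0.0672, 0.1423]
tcp_rot: [0.0, 1.0, 0.0, 0.002]
force: [0.2, -0.2, -2.4]
grip_width: 0.292
```

drive_tool(rows="0 0 0.2 0 0 0 0.9; 0 0 0 0 0 0 0.9; 0 0 0 0 0 0 0.9")

```text
time: 32.97
ee_pos: [0.5096, -0.067, 0.1385]
tcp_rot: [0.0, 1.0, 0.0, 0.0]
force: [-0.6, -0.3, -2.9]
grip_width: 0.296
```

drive_tool(rows="0 -0.1 0.2 0 0 0 0.9; 0 0 0 0 0 0 0.9; 0 0 0 0 0 0 0.9")

```text
time: 33.22
ee_pos: [0.5095, -0.0659, 0.1362]
tcp_rot: [0.0, 1.0, 0.0, 0.0]
force: [0.9, -1.2, -1.3]
grip_width: 0.299
```

drive_tool(rows="0 0 0.15 0 0 0 0.9; 0 0 0 0 0 0 0.9; 0 0 0 0 0 0 0.9")

```text
time: 33.47
ee_pos: [0.5101, -0.0662, 0.1361]
tcp_rot: [0.0, 1.0, 0.0, 0.001]
force: [-2.8, -1.1, 7.9]
grip_width: 0.293
```

drive_tool(rows="0 0 0.1 0 0 0 0.9; 0 0 0 0 0 0 0.9; 0 0 0 0 0 0 0.9")

```text
time: 33.72
ee_pos: [0.5105, -0.0664, 0.1361]
tcp_rot: [0.0, 1.0, 0.0, 0.001]
force: [-4.8, -0.5, 13.9]
grip_width: 0.297
```

drive_tool(rows="0 0 -0.2 0 0 0 0.35; 0 0 0 0 0 0 0.35; 0 0 0 0 0 0 0.35; 0 0 0 0 0 0 0.35; 0 0 -2 0 0 0 0.35; 0 0 -3.5 0 0 0 0.35; 0 0 -4 0 0 0 0.35; 0 0 -4 0 0 0 0.35; 0.3 -2 -2 0 0 0 0.35; 0.7 -3.8 0 0 0 0 0.35")

```text
time: 34.55
ee_pos: [0.5218, -0.0103, 0.2973]
tcp_rot: [0.001, 1.0, -0.002, 0.005]
force: [1.5, 0.3, 0.8]
grip_width: 0.65
```

drive_tool(rows="0.8 -3.9 0 0 0 0 0.35; 0.8 -3.9 0 0 0 0 0.35; 0.8 -3.9 0 0 0 0 0.35; 0.8 -3.9 0 0 0 0 0.35; 0.8 -3.9 0 0 0 0 0.35; 0.8 -3.9 0 0 0 0 0.35; 0.8 -3.9 0 0 0 0 0.35; 0.8 -3.5 0 0 0 0 0.35; 0.3 -1.5 0 0 0 0 0.35; 0 0 0 0 0 0 0.35")

```text
time: 35.38
ee_pos: [0.5855, 0.3189, 0.2889]
tcp_rot: [-0.0, 1.0, 0.002, -0.001]
force: [1.6, 0.4, -0.2]
grip_width: 0.653
```

drive_tool(rows="0 0 0 0 0 0 0.35; 0 0 0 0 0 0 0.35; 0 0 0 0 0 0 0.35")

```text
time: 35.63
ee_pos: [0.5863, 0.3138, 0.2907]
tcp_rot: [0.0, 1.0, -0.0, -0.0]
force: [-0.5, -0.3, 0.4]
grip_width: 0.648
```

drive_tool(rows="0.1 -0.1 3.5 0 0 0 0.35; 0 0 3.5 0 0 0 0.35; 0 0 3.5 0 0 0 0.35; 0 0 3 0 0 0 0.35; 0 0 2.2 0 0 0 0.35; 0 0 0.8 0 0 0 0.35; 0 0 0 0 0 0 0.35; 0 0 0 0 0 0 0.35; 0 0 0 0 0 0 0.35; 0 0 0 0 0 0 0.9")

```text
time: 36.47
ee_pos: [0.5887, 0.3166, 0.1286]
tcp_rot: [-0.001, 1.0, 0.0, 0.002]
force: [-0.7, 0.3, 0.5]
grip_width: 0.615
```

drive_tool(rows="0 0 0 0 0 0 0.9; 0 0 0 0 0 0 0.9; 0 0 0 0 0 0 0.9; 0 0 0 0 0 0 0.9; 0 0 0 0 0 0 0.9; 0 0 0 0 0 0 0.9")

```text
time: 36.97
ee_pos: [0.5872, 0.3161, 0.1257]
tcp_rot: [0.0, 1.0, 0.0, 0.0]
force: [0.2, -0.2, 1.4]
grip_width: 0.298
```

drive_tool(rows="0 0 -1 0 0 0 0.9; 0 0 -3 0 0 0 0.9; 0 0 -4 0 0 0 0.9; 0 0 -4 0 0 0 0.9; 0 0 -4 0 0 0 0.9; -0.3 2 -0.7 0 0 0 0.9; -0.8 3.5 0 0 0 0 0.9; -0.9 3.9 0 0 0 0 0.9; -0.9 3.9 0 0 0 0 0.9; -1 3.9 0 0 0 0 0.9")

```text
time: 37.8
ee_pos: [0.5472, 0.1428, 0.2926]
tcp_rot: [0.0, 1.0, 0.001, -0.0]
force: [0.8, 0.2, -3.5]
grip_width: 0.296
```

drive_tool(rows="-1 3.9 0 0 0 0 0.9; -1 3.9 0 0 0 0 0.9; -0.8 3 0 0 0 0 0.9; -0.5 1.9 0 0 0 0 0.9; 0 0 0 0 0 0 0.9; 0 0 0 0 0 0 0.9; 0 0 0 0 0 0 0.9; 0 0 0 0 0 0 0.9")

```text
time: 38.47
ee_pos: [0.5155, 0.0181, 0.2926]
tcp_rot: [-0.0, 1.0, 0.001, -0.0]
force: [0.4, -0.2, -3.7]
grip_width: 0.298
```

drive_tool(rows="-0.1 0 3.5 0 0 0 0.9; 0 0 3.5 0 0 0 0.9; 0 0 3.5 0 0 0 0.9; 0 0 2.5 0 0 0 0.9; 0 0 1.3 0 0 0 0.9; 0 0 0.7 0 0 0 0.9; 0 0 0 0 0 0 0.9; 0 0 0 0 0 0 0.9; 0 0 0 0 0 0 0.9; 0 0 0 0 0 0 0.9")

```text
time: 39.3
ee_pos: [0.5159, 0.0171, 0.1448]
tcp_rot: [0.0, 1.0, 0.0, 0.002]
force: [0.4, 0.3, -3.9]
grip_width: 0.295
```

drive_tool(rows="0 0 0.2 0 0 0 0.9; 0 0 0 0 0 0 0.9; 0 0 0 0 0 0 0.9")

```text
time: 39.55
ee_pos: [0.5145, 0.017, 0.141]
tcp_rot: [-0.0, 1.0, 0.0, 0.0]
force: [-0.4, 0.8, -3.0]
grip_width: 0.296
```

drive_tool(rows="0 0 0.2 0 0 0 0.9; 0 0 0 0 0 0 0.9; 0 0 0 0 0 0 0.9")

```text
time: 39.8
ee_pos: [0.5142, 0.0171, 0.1384]
tcp_rot: [-0.0, 1.0, 0.0, -0.0]
force: [-0.0, 0.6, -3.0]
grip_width: 0.299
```

drive_tool(rows="0 0 0.15 0 0 0 0.9; 0 0 0 0 0 0 0.9; 0 0 0 0 0 0 0.9")

```text
time: 40.05
ee_pos: [0.5148, 0.017, 0.1377]
tcp_rot: [0.0, 1.0, 0.0, 0.001]
force: [0.5, -1.4, 1.2]
grip_width: 0.295
```

drive_tool(rows="0 0 0.1 0 0 0 0.9; 0 0 0 0 0 0 0.9; 0 0 0 0 0 0 0.9")

```text
time: 40.3
ee_pos: [0.5151, 0.0169, 0.1376]
tcp_rot: [0.0, 1.0, 0.0, 0.001]
force: [-2.4, -1.6, 8.2]
grip_width: 0.294
```

drive_tool(rows="0 0 -0.15 0 0 0 0.35; 0 0 0 0 0 0 0.35; 0 0 0 0 0 0 0.35; 0 0 0 0 0 0 0.35; 0 0 -2 0 0 0 0.35; 0 0 -3.5 0 0 0 0.35; 0 0 -4 0 0 0 0.35; 0 0 -4 0 0 0 0.35; 0 0 -3 0 0 0 0.35; 0 2.5 0 0 0 0 0.35")

```text
time: 41.13
ee_pos: [0.5172, -0.0056, 0.311]
tcp_rot: [-0.0, 1.0, 0.002, 0.006]
force: [2.2, -0.0, 0.4]
grip_width: 0.651
```

drive_tool(rows="0 2.5 0 0 0 0 0.35; 0 0 0 0 0 0 0.35; 0 0 0 0 0 0 0.35; 0 0 0 0 0 0 0.35; 0 0 0 0 0 0 0.35")

```text
time: 41.55
ee_pos: [0.5142, -0.0322, 0.3021]
tcp_rot: [-0.0, 1.0, 0.001, -0.0]
force: [0.2, 0.5, -1.2]
grip_width: 0.651
```

```bash
python3 - <<'E'
from h import *
a,p=snap('wrist','w9.png'); b,q=snap('scene','s9.png')
s=monitor.get_state(); print(s['time'],s['ee_pos'],s['force'])
print('bottle',proj(p,(.5099,-.0662,.151)),proj(q,(.5099,-.0662,.151)),'tin',proj(p,(.5145,.0175,.151)),proj(q,(.5145,.0175,.151)))
g=lambda im,u0,v0,u1,v1:cv2.resize(im[v0:v1,u0:u1],(400,300),interpolation=cv2.INTER_CUBIC)
cv2.imwrite('pics/f.png',np.hstack([np.vstack([g(a,200,40,480,250),g(a,430,60,640,217)]),np.vstack([g(b,240,170,400,290),g(b,150,220,310,340)])]))
E
```

```text
41.65 [ 0.51427516 -0.03208074  0.30223591] [0.26994179 0.28595131 0.2376786 ]
bottle [354.66683751 197.57562945] [294.55714006 211.56632503] tin [260.14331307 192.36362164] [330.09845542 196.14988502]
```

View pics/f.png

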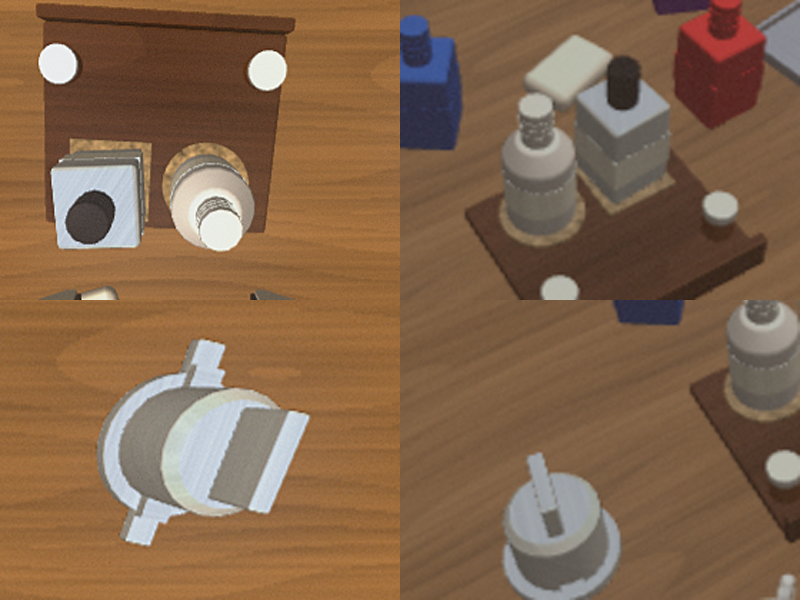

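The last view shows the bottle upright on the round mat (cap at wrist pixel (355,200), predicted (355,198)) and the tin upright on the square mat (cap at (263,190), predicted (260,192)). The shell is seated on the base with its lugs over the ears, and the gripper is open and clear.

```bash
python3 -c "
from h import *
print(order.close_job())"
```

```text
the job is handed in; nothing more can be done
None
```

The job is done and handed in at about 42 s; no verdict is reported.

**What I did:** I moved the bottle and tin to the tray and stood the core on the middle of the mould base. I closed the shell over it with its lugs over the ears, then put the bottle back on the round mat and the tin on the square mat.

**Last checks:**
- **Bottle and tin:** both stand upright on their own mats, with their caps within about 3 pixels (2–3 mm) of where they should appear.
- **Shell:** it was set down within about 1 mm of the measured base centre, and both lugs lie over the ears. Its set-down height matched a fully seated shell.
- **Forces:** the most the wrist showed at the end of any move was about 25 N.
- **Gripper:** it ended open, well above everything and touching nothing.
- **Disagreement:** the middle of the square mat measured about 2 mm to the left of where I had first gripped the tin. I set the tin between the two, so it may be 1–2 mm off centre.

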